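Lid cut-off test on a caravan gas hob

TASK

We are proving the hob's lid cut-off on test air: with the lid still shut, turn the near burner tap to its half-open mark (45 degrees anticlockwise from off) and leave the far tap alone. Then take the glass lid by its bar handle and raise it smoothly past its balance point at about 60 degrees, to about 70, so that the springs take over, then ease it back and hold it just below the balance point, at about 52 degrees, never letting it snap open or drop. Finish there, still holding the bar while I read the gauge, with the tap as you set it and everything else on the worktop undisturbed.

Things in the scene. Friction and masses are not known exactly. Their poses are not given: they have to be found in the camera images.
- hob: stainless two-burner gas hob, 340 mm deep (x), 520 mm wide (y), tray top 12 mm up; origin: centre of its underside on the worktop; x towards the lid hinge (away from the robot), y left, z up. Glass lid over the left and middle; right of it, at y = -212 mm, two taps (x = -90 and +20 mm) and a pressure gauge (x = +122 mm, top 115 mm up)
- near_tap_grip (a point): on the vertical axis of the tap nearer the robot (the one to set), 34 mm above the worktop. Black knob: 42 mm foot disc, its top 20 mm up, and on it a finger bar 40 mm long, 11 mm thick, top 44 mm up. The point turns with the tap: x along the finger bar to its white-lined pointer end, z up. The lid's side edge is 77 mm from the axis, 51 mm up
- near_tap (a joint): near tap's opening, rad: 0 off (pointer at the red dot, hob +x), grows anticlockwise seen from above, 0.785 half open (white dot), 1.571 full (black dot, hob +y) and end stop. Friction 0.05 N m: it stays where it is left. Found off or slightly open (0 to 0.3)
- far_tap (a joint): far tap's opening: the same kind of knob 110 mm behind the near one, off (0); to be left alone
- lid_angle (a joint): lid angle, rad: 0 shut and level, grows as it opens, stop at 1.536 (88 degrees). Springs carry part of its weight: let go below the balance point, 1.047 (60 degrees), it falls shut (force at the bar 2.7 N when shut, 0.6 N at 52 degrees); above it the springs swing it open (1.0 N at 70 degrees)
- lid_bar (a point): round steel bar handle across the lid's top near its front edge, 12 mm diameter, 150 mm long along its own y; origin: middle of the bar, 89 mm above the worktop when shut; z out of the lid's top. Two 10 mm posts 60 mm either side of the middle; 32 mm free between bar and glass. It can be pinched across from above and turns in the fingers as the lid rises
- lid_hinge (a point): middle of the hinge axis at the lid's rear, 48 mm above the worktop; axes as the hob's. The lid opens by a positive turn about this y (bar up, then away from the robot). Bar axis: 250 mm from the hinge along the glass and 41 mm off its mid-plane. Glass 5 mm thick, 360 mm wide, from 5 to 285 mm from the hinge, 1.05 kg
- screwdriver: bystander: screwdriver lying beside the hob's right edge
- spare_knob: bystander: spare grey tap knob, 42 mm diameter, 30 mm high, standing on the worktop left of the hob
- mug: bystander: blue mug, 82 mm diameter, 92 mm high
- coffee_jar: bystander: amber jar with red cap, 76 mm diameter, 130 mm high
- soap_bottle: bystander: green bottle, 60 mm diameter, 170 mm high
- paper_roll: bystander: kitchen roll on a steel stand, 150 mm foot, about 315 mm high
- hob_lid: the glass lid with its bar handle, turning on the hinge; origin on the hinge axis (as point lid_hinge), x axis away from the bar, z out of its top face

How it is judged:
By the outcome, as a careful person would: the job done as asked, in the order asked, and still so for the second after the job is handed in, while the arm keeps its last pose, push and grip.
It also fails if it takes over 58 s, if anything falls off the work surface, if the arm or the gripper's body presses on something with over 40 N, if the wrist force passes 120 N, or if a joint passes its speed limit or range.

ROBOT

A 6-joint arm with a two-finger parallel gripper is mounted at the origin on the work surface. World frame = base frame: x ahead of the robot, y to its left, z up, the work surface at z = 0. Lengths are in m, angles in degrees, forces in N, time in s.
With the tool pointing down it reaches from about 0.4 to 0.825 m from the base axis. Payload 7 kg.
Tool frame: the origin (TCP) lies on the centre line of the jaws, within the pads' length; the fingertips stand 8 mm ahead of it and the grasp point (between the pads) lies 11 mm behind it; z points along the fingers, y is the line along which they close (so a half turn about z gives the same grasp; the last joint's range is limited). The gripper opens to 88 mm and grips with 3 to 60 N. Pads are 19 mm wide; open, the fingers measure 130 mm over their backs; the gripper's body (78 mm by 193 mm) begins 47 mm behind the grasp point.
Start: joints at [-55.628, 20.546, 0.682, 0, -70.136, -16.507], TCP at [0.207, -0.642, 0.235] pointing down, gripper open.
Joint ranges: [-176.03, 176.03], [-82.01, 121.73], [-58.28, 71.71], [-173.87, 95.51], [-174.79, -0.11], [-173.66, 173.66]. Speed limits (degrees/s): [136.94, 136.94, 172.46, 180, 180, 180].

INTERFACE

Orientations are given as [roll, pitch, yaw] about the fixed x, y, z axes, in that order (R = Rz(yaw) Ry(pitch) Rx(roll)).
In Python, from plant import r gives the robot as it stands.
- The arm moves only by the tool carry_out, never from a script. Its argument "targets" is a list of rows, each a list of 6 numbers: the shift along the tool's x, y, z scaled (see below), then the turn, a rotation vector about the tool's x, y, z scaled (see below). A call has 1 to 5 rows; each row shifts and turns the commanded pose from where the row before left it, along the tool's axes as they then stand; what a row does not reach is not made up. The controller multiplies each number of a shift by 0.5 m and each number of a turn by 60 degrees. A row lasts 1/8 s, in which the tool goes at most 62.5 mm and 10.7 degrees, less where a joint would pass 70% of its speed; a pose out of reach is approached as far as the arm can. A call with a number of a shift or a turn outside -1 to 1 is refused whole. A call with a gripper value outside its range is refused whole. "hand" is the opening, from 0 (shut) to 1 (fully open), set as the call begins (left out, the last holds). The fingers move at their own pace and stop on an object; "squeeze" is the grip in N (left out, the last holds). Time passes only in rows, so rows that do not move let the fingers close. It gives the time, the measured TCP pose, the force, the opening and the grip force at its end, in the units of the state.
- r.get_state(): the state, without advancing time (a new reading comes with each control period).
- r.capture(name): name is "side" or "top" or "wrist"; returns the picture (384x512x3 uint8, red, green, blue); there is no depth.
- r.camera_info(name): a dict with "K" (3x3 intrinsics, pixels), "eye" and "attitude" of the camera in the world. Camera axes: x right, y down, z forward; pixel columns grow to the right and rows downward; lengths in m; the calibration is good to about 2 mm. A picture is of the moment at which its call begins: read the wrist's pose just before it. camera_info takes no time and is no camera call; for the wrist camera it gives the pose at the moment of the call.
- r.close_job(): hands the job in; it is judged then, once.
The state is a dict: "time_s": time; "joints": joint angles; "qd": joint speeds; "joint_torque": joint torques, N m; "tcp_pos": TCP position; "eef_rot": TCP orientation; "contact_force": force on the tool from outside, world axes, zero at the start; "moment": the same for the moment, N m; "gripper_width": finger opening in m; "gripper_force": force on a finger pad.
Only numpy, scipy, OpenCV 4.12 (cv2) and the standard library are available. Lean on these libraries where they do the work, as an engineer would, in place of code of your own. Each camera call takes 0.05 s, during which the arm holds its last target. There are 200 camera calls.

## Working session

There is one attempt and no reset: what is moved stays moved. The work goes in short steps, Python scripts to look and compute and a tool call to move; the robot and the scene stay as the last step left them, time stands still between calls to the robot, and variables do not carry over. Pictures are saved under pics/ and viewed, at most 10 in all, crops included, and the job is handed in when it is done.

Besides the shell and the picture viewer there is one more tool, called after "Call:" by a JSON object that holds its "method" and its "body". carry_out: Moves the arm, as the interface text tells. Its arguments: {"type":"object","properties":{"targets":{"type":"array","items":{"type":"array","items":{"type":"number","minimum":-1,"maximum":1}}},"hand":{"type":"number"},"squeeze":{"type":"number"}},"required":["targets"]}

```bash
mkdir -p pics; ls; python3 - <<'E'
from plant import r
import cv2,numpy as np
s=r.get_state();print(s)
ims=[]
for n in("side","top"):
    i=r.capture(n);cv2.imwrite(f"pics/{n}0.png",i[...,::-1]);c=r.camera_info(n);print(n,c)
E
```

```text
pics
{'time_s': 0.0, 'joints': array([-5.56277234e+01,  2.05897741e+01,  6.32966506e-01, -1.89609008e-02,
       -7.01344510e+01, -1.65044839e+01]), 'qd': array([ 0.02415221, -0.00406302,  0.10674427, -0.00823382,  0.03806636,
        0.08880057]), 'joint_torque': array([ 1.33079542e-03, -5.82723355e+01,  2.93060428e+01,  6.99736252e+00,
        6.99873941e-03, -1.46209027e-04]), 'tcp_pos': array([ 0.20690157, -0.64201095,  0.23363893]), 'eef_rot': array([ 1.79907437e+02, -8.83796783e-03, -1.62138658e+02]), 'contact_force': array([-0.5630169 , -0.71076744, -0.86967142]), 'moment': array([ 0.03452478,  0.09175108, -0.0090459 ]), 'gripper_force': 0.0, 'gripper_width': 0.08762294046025039}
side {'K': array([[488.54170105,   0.        , 268.68108539],
       [  0.        , 488.54170105, 192.75311004],
       [  0.        ,   0.        ,   1.        ]]), 'eye': array([-0.18631785,  1.07874391,  1.00968837]), 'attitude': array([-124.7563019 ,   -1.37777818, -144.17800758])}
top {'K': array([[462.06061922,   0.        , 256.98011664],
       [  0.        , 462.06061922, 195.71933628],
       [  0.        ,   0.        ,   1.        ]]), 'eye': array([0.26685627, 0.0174684 , 1.968519  ]), 'attitude': array([-170.85910948,   -0.97557767,  -90.24889988])}
```

View pics/side0.png

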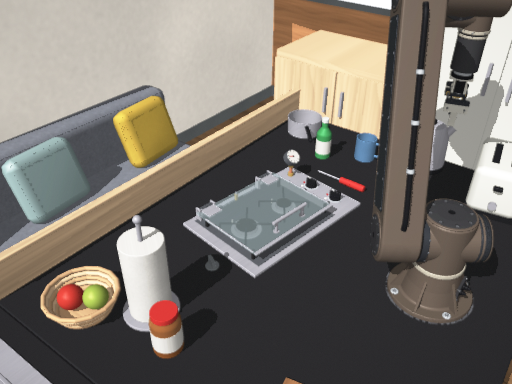

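```bash
python3 - <<'E'
import cv2
i=cv2.imread("pics/top0.png");cv2.imwrite("pics/top0b.png",cv2.resize(i,(768,576),interpolation=cv2.INTER_CUBIC))
E
```

```text
(no output)
```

View pics/top0b.png

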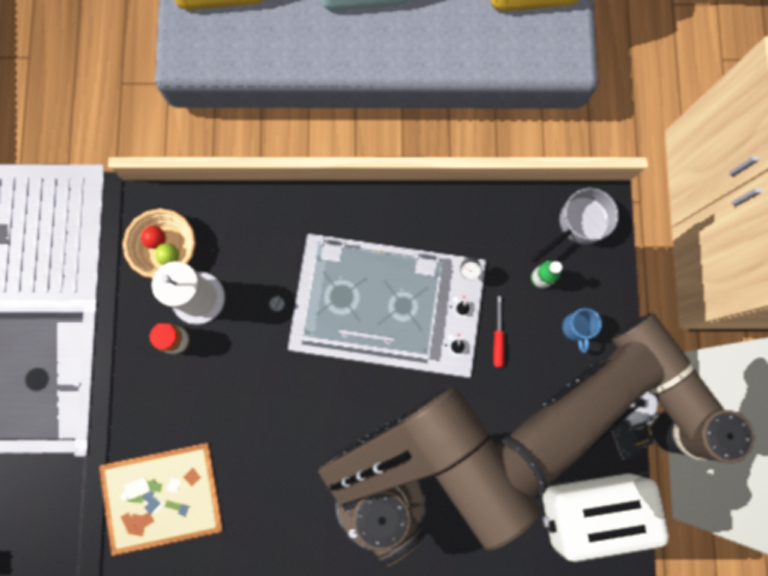

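The side view shows the hob with its lid shut and the bar at about (290,218). The taps are at about (311,183) and (335,195). In the enlarged top view the hob corners are near (308,235), (485,261), (471,376) and (289,350), the near tap is at (458,346), the far tap at (463,308), and the bar at about (367,337).

```bash
cat > h.py <<'E'
import numpy as np,cv2
from scipy.spatial.transform import Rotation as R
def rot(e): return R.from_euler('xyz',e,degrees=True).as_matrix()
def ray(c,uv):
    uv=np.atleast_2d(uv).astype(float)
    return (np.c_[uv,np.ones(len(uv))]@np.linalg.inv(c["K"]).T)@rot(c["attitude"]).T
def onz(c,uv,z):
    d=ray(c,uv);e=c["eye"];return e+d*((z-e[2])/d[:,2])[:,None]
def proj(c,p):
    q=(np.atleast_2d(p)-c["eye"])@rot(c["attitude"]);return (q/q[:,2:])@c["K"].T
def shift(state,pos,eul=None):
    "row-sum (scaled) from measured pose to the target"
    M=rot(state["eef_rot"]);a=M.T@(np.array(pos)-state["tcp_pos"])/0.5
    t=np.zeros(3) if eul is None else R.from_matrix(M.T@rot(eul)).as_rotvec(degrees=True)/60
    return np.r_[a,t].round(4)
E
python3 - <<'E'
from h import *;from plant import r
c=r.camera_info("top");i=cv2.imread("pics/top0.png")
g=i.max(2);m=np.zeros_like(g);m[148:260,185:330]=(g[148:260,185:330]>70)*255
m=cv2.morphologyEx(m,cv2.MORPH_OPEN,np.ones((5,5)))
cs,_=cv2.findContours(m,0,2);k=max(cs,key=cv2.contourArea)
p=onz(c,k[:,0]+0.0,.012)
b=cv2.minAreaRect(p[:,:2].astype(np.float32));print(b)
ang=b[2] ; 
box=cv2.boxPoints(b);print(box)
# knobs dark inside the hob
for (u,v) in((458,346),(463,308)):
    u,v=u/1.5,v/1.5
    w=i[int(v)-9:int(v)+10,int(u)-9:int(u)+10].max(2);print(w)
    print(onz(c,[u-.17,v-.17],.03))
print("bar",onz(c,[[341/1.5,332/1.5],[393/1.5,341/1.5]],.09))
E
```

```text
((0.5515839457511902, -0.02124965190887451), (0.5304473638534546, 0.35080233216285706), 81.27674865722656)
[[ 0.3379874  -0.25680366]
 [ 0.68473184 -0.310007  ]
 [ 0.76518047  0.21430436]
 [ 0.41843605  0.2675077 ]]
[[207 232 236 236 235 235 235 235 233 232 231 233 234 235 235 235 234 234
  234]
 [207 232 237 238 238 237 236 234 233 235 235 233 233 235 235 234 234 234
  233]
 [208 232 239 244 246 243 238 234 234 238 237 235 234 235 235 235 234 233
  234]
 [207 233 243 250 252 249 241 238 235 236 236 234 235 235 235 235 234 234
  234]
 [213 234 242 249 251 248 243 240 233 228 230 231 230 229 231 233 234 234
  234]
 [226 234 238 243 245 242 230 202 186 193 193 184 186 195 213 227 231 233
  234]
 [230 234 237 239 234 210 164 116 121 156 147 111 123 154 176 194 217 232
  234]
 [227 229 234 238 218 149  87  58  86 134 126  73  77 123 151 167 201 227
  233]
 [201 189 219 229 189 103  50  40  64 105  99  54  50  96 134 155 179 214
  230]
 [199 176 213 226 175  85  42  38  48  67  63  38  41  82 130 150 166 206
  227]
 [227 221 232 231 180  88  41  37  39  43  39  31  41  85 131 149 162 201

[... 1658 characters left out ...]
01
  219]
 [230 233 234 238 236 212 149  81  50  40  39  46  76 122 147 158 188 218
  223]
 [230 233 234 237 239 236 214 164 121 105 110 114 127 145 150 160 197 226
  225]
 [232 233 233 235 237 239 238 231 215 203 210 200 180 172 168 175 206 228
  227]
 [234 234 234 234 234 236 238 239 236 234 236 231 222 216 214 216 224 230
  228]
 [235 235 235 235 235 235 235 235 236 236 236 234 231 230 230 230 231 231
  226]
 [235 235 235 235 235 235 235 235 235 235 234 234 233 232 232 231 231 230
  221]
 [234 235 235 235 235 235 235 235 235 235 235 235 234 234 233 233 232 230
  214]]
[[ 0.53772681 -0.23539736  0.03      ]]
bar [[ 0.46343315  0.10552982  0.09      ]
 [ 0.43852942 -0.03572218  0.09      ]]
```

Call:
{"method": "carry_out", "body": {"targets": [[-0.0685,0.067,0,0,0,0],[-0.0685,0.067,0,0,0,0],[-0.0685,0.067,0,0,0,0],[-0.0685,0.067,0,0,0,0],[-0.0685,0.067,0,0,0,0]], "hand": 1}}

```text
time_s: 0.72
tcp_pos: [0.319, -0.429, 0.2343]
eef_rot: [180.0, -0.0, -162.1]
contact_force: [1.5, -0.6, 0.8]
gripper_width: 0.0879
gripper_force: 0.0
```

Call:
{"method": "carry_out", "body": {"targets": [[-0.0685,0.067,0,0,0,0],[-0.0685,0.067,0,0,0,0],[-0.0685,0.067,0,0,0,0],[-0.0685,0.067,0,0,0,0],[-0.0685,0.067,0,0,0,0]]}}

```text
time_s: 1.35
tcp_pos: [0.4306, -0.217, 0.2345]
eef_rot: [180.0, 0.0, -162.1]
contact_force: [0.6, -0.8, 0.1]
gripper_width: 0.0874
gripper_force: 0.0
```

Call:
{"method": "carry_out", "body": {"targets": [[0,0,0,0,0,0.148],[0,0,0,0,0,0.148],[0,0,0,0,0,0.147],[0,0,0,0,0,0]]}}

```text
time_s: 1.85
tcp_pos: [0.43, -0.2184, 0.2343]
eef_rot: [180.0, -0.0, 171.3]
contact_force: [-0.6, -0.2, 0.5]
gripper_width: 0.0879
gripper_force: 0.0
```

```bash
python3 - <<'E'
from h import *;from plant import r
s=r.get_state();c=r.camera_info("wrist");i=r.capture("wrist");print(s["time_s"],s["tcp_pos"],s["eef_rot"],s["contact_force"],c["eye"],c["attitude"],c["K"][0])
cv2.imwrite("pics/w1.png",i[...,::-1])
print(proj(c,[[.4303,-.218,.044],[.538,-.2355,.044]]))
E
```

```text
1.85 [ 0.43004898 -0.21840633  0.23433765] [ 1.79994190e+02 -2.74587984e-02  1.71346633e+02] [-0.55946551 -0.15882603  0.45903229] [ 0.34842641 -0.20638389  0.38543001] [ 1.62262860e+02 -5.79378944e-03  8.12955180e+01] [314.34427999   0.         255.978967  ]
[[256.76283774 168.18118814   1.        ]
 [255.87608548 255.29707835   1.        ]]
```

View pics/w1.png

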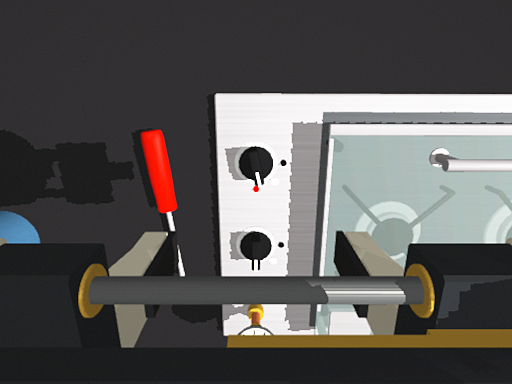

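The wrist view shows the near knob at about (256,163), with its pointer swung slightly right of the red dot at (256,188), so it is slightly open. The far knob at (256,246) points straight down, which is off.

```bash
python3 - <<'E'
from h import *;from plant import r
c=r.camera_info("wrist");i=cv2.imread("pics/w1.png");g=i.max(2).astype(float)
hsv=cv2.cvtColor(i,cv2.COLOR_BGR2HSV)
# red dot, black dot, knobs
m=((hsv[...,1]>150)&((hsv[...,0]<10)|(hsv[...,0]>170))).astype(np.uint8);m[:, :235]=0;m[:,280:]=0
ys,xs=np.nonzero(m[170:200]);red=np.array([xs.mean(),ys.mean()+170]);print("red",red,onz(c,red,.0125))
d=(g<70).astype(np.uint8)
n,l,st,ce=cv2.connectedComponentsWithStats(d[135:262,225:295])
for k in range(1,n):
    if st[k,4]>8: print(st[k],ce[k]+[225,135],onz(c,ce[k]+[225,135],.0125 if st[k,4]<60 else .02))
z=cv2.resize(i[140:200,226:296],None,fx=8,fy=8,interpolation=cv2.INTER_CUBIC);cv2.imwrite("pics/w1z.png",z)
E
```

```text
red [255.62962963 188.37037037] [[ 0.46316492 -0.22435557  0.0125    ]]
[ 14  12  34  38 871] [255.4902411  162.88748565] [[ 0.4295111  -0.21942764  0.02      ]]
[56 25  5  6 25] [282.96 162.6 ] [[ 0.43578576 -0.18674451  0.0125    ]]
[ 15  97  31  30 697] [255.24246772 245.82209469] [[ 0.53771241 -0.23612433  0.02      ]]
[ 54 108   5   4  17] [280.64705882 244.52941176] [[ 0.54471817 -0.20334255  0.0125    ]]
```

View pics/w1z.png

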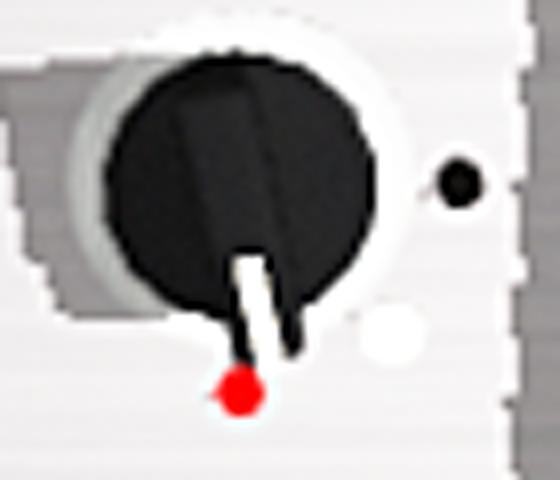

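```bash
python3 - <<'E'
from h import *;from plant import r
c=r.camera_info("wrist")
f=lambda x,y:(226+(x+.5)/8-.5,140+(y+.5)/8-.5)
for n,a,b in(("white",(249,258),(266,352)),("left",(180,103),(236,335)),("right",(246,95),(292,350))):
    p=onz(c,[f(*a),f(*b)],.044);v=p[1]-p[0];print(n,p.round(4).tolist(),np.degrees(np.arctan2(v[1],v[0])))
p=onz(c,[f(180,103),f(246,95),f(236,350),f(292,350)],.044);print("centre",p.mean(0))
s=r.get_state();print(s["joints"],s["tcp_pos"])
E
```

```text
white [[0.4345, -0.2188, 0.044], [0.4484, -0.2184, 0.044]] 1.41952347924094
left [[0.4114, -0.2249, 0.044], [0.4453, -0.2223, 0.044]] 4.441138314765217
right [[0.4116, -0.2158, 0.044], [0.4486, -0.2148, 0.044]] 1.5725060442769005
centre [ 0.42977922 -0.21950883  0.044     ]
[-3.50502190e+00  2.13805068e+00 -2.28094610e+01 -6.56111141e-03
 -6.50744500e+01 -9.50175800e+01] [ 0.43008509 -0.21846391  0.23437947]
```

Call:
{"method": "carry_out", "body": {"targets": [[0,-0.002,0,0,0,-0.0925],[0,0,0.1,0,0,-0.0925],[0,0,0.1,0,0,0],[0,0,0.1,0,0,0],[0,0,0.05,0,0,0]], "hand": 0.5}}

```text
time_s: 2.52
tcp_pos: [0.4285, -0.2194, 0.0571]
eef_rot: [180.0, -0.2, -177.4]
contact_force: [0.9, -0.1, 0.6]
gripper_width: 0.0459
gripper_force: 0.0
```

Call:
{"method": "carry_out", "body": {"targets": [[0,0,0.03,0,0,0],[0,0,0.027,0,0,0],[0,0,0,0,0,0]]}}

```text
time_s: 2.9
tcp_pos: [0.4296, -0.2195, 0.0303]
eef_rot: [180.0, -0.1, -177.5]
contact_force: [-0.3, 0.2, 1.3]
gripper_width: 0.0438
gripper_force: 0.0
```

Call:
{"method": "carry_out", "body": {"targets": [[0,0,0,0,0,0],[0,0,0,0,0,0],[0,0,0,0,0,0],[0,0,0,0,0,0]], "hand": 0, "squeeze": 15}}

```text
time_s: 3.4
tcp_pos: [0.4304, -0.219, 0.0314]
eef_rot: [180.0, 0.1, -177.6]
contact_force: [-1.1, 11.7, 7.5]
gripper_width: 0.011
gripper_force: 15.0
```

```bash
python3 - <<'E'
from plant import r
s=r.get_state();print(s["tcp_pos"],s["eef_rot"],s["contact_force"],s["moment"],s["gripper_width"],s["gripper_force"])
E
```

```text
[ 0.43044166 -0.21903289  0.03141826] [ 1.79967669e+02  6.29251298e-02 -1.77628944e+02] [-1.06977965 11.71582416  7.51907674] [4.17606717 0.44649902 0.05683765] 0.010959067078312184 14.999557435512543
```

Call:
{"method": "carry_out", "body": {"targets": [[0,0.0014,-0.001,0,0,0],[0,0,0,0,0,-0.05],[0,0,0,0,0,-0.08],[0,0,0,0,0,-0.08],[0,0,0,0,0,-0.08]]}}

```text
time_s: 4.03
tcp_pos: [0.4304, -0.2187, 0.0315]
eef_rot: [-180.0, 0.0, -160.1]
contact_force: [0.9, 0.3, -3.6]
gripper_width: 0.011
gripper_force: 15.0
```

Call:
{"method": "carry_out", "body": {"targets": [[0,0,0,0,0,-0.08],[0,0,0,0,0,-0.08],[0,0,0,0,0,-0.075],[0,0,0,0,0,-0.04],[0,0,0,0,0,0]]}}

```text
time_s: 4.65
tcp_pos: [0.4303, -0.2187, 0.0315]
eef_rot: [-180.0, 0.0, -143.7]
contact_force: [1.8, 1.5, -1.9]
gripper_width: 0.0109
gripper_force: 15.0
```

```bash
python3 - <<'E'
from plant import r
s=r.get_state();print(s["tcp_pos"],s["eef_rot"],s["contact_force"],s["moment"],s["gripper_width"],s["gripper_force"])
E
```

```text
[ 0.43031828 -0.21867827  0.03149118] [-1.79991609e+02  2.04762677e-02 -1.43727126e+02] [ 1.79771369  1.53288323 -1.90759185] [ 0.72186857 -0.70028398  0.02305291] 0.010936190533481055 14.994072318077087
```

Call:
{"method": "carry_out", "body": {"targets": [[0,0,0,0,0,0],[0,0,0,0,0,0],[0,0,-0.04,0,0,0],[0,0,-0.1,0,0,0],[0,0,-0.1,0,0,0]], "hand": 0.5}}

```text
time_s: 5.28
tcp_pos: [0.4295, -0.2189, 0.1528]
eef_rot: [180.0, -0.1, -143.7]
contact_force: [0.6, 0.4, 0.3]
gripper_width: 0.0435
gripper_force: 0.0
```

Call:
{"method": "carry_out", "body": {"targets": [[0,0,-0.1,0,0,0],[0,0,-0.06,0,0,0.166],[0,0,0,0,0,0.166],[0,0,0,0,0,0.166],[0,0,0,0,0,0]]}}

```text
time_s: 5.9
tcp_pos: [0.4298, -0.2189, 0.2317]
eef_rot: [-180.0, 0.0, -173.6]
contact_force: [-0.0, -0.3, 0.1]
gripper_width: 0.0435
gripper_force: 0.0
```

```bash
python3 - <<'E'
from h import *;from plant import r
s=r.get_state();c=r.camera_info("wrist");i=r.capture("wrist")[...,::-1];print(s["time_s"],s["tcp_pos"],s["eef_rot"],c["eye"],c["attitude"])
cv2.imwrite("pics/w2.png",i)
u,v=proj(c,[.4303,-.219,.03])[0,:2].astype(int);print(u,v)
z=cv2.resize(i[v-30:v+30,u-35:u+35],None,fx=8,fy=8,interpolation=cv2.INTER_CUBIC);cv2.imwrite("pics/w2z.png",z)
# bar of lid: bright pixels in the lid region
p=onz(c,[[0,0],[511,0],[0,383],[511,383]],.089);print(p)
E
```

```text
5.9 [ 0.42980989 -0.21886027  0.23165031] [-1.79998654e+02  8.61458901e-04 -1.73552443e+02] [ 0.34766128 -0.22879691  0.38271   ] [ 1.62231246e+02 -2.61717022e-02  9.63943113e+01]
256 166
[[ 0.30103686 -0.44538538  0.089     ]
 [ 0.25424732 -0.02828607  0.089     ]
 [ 0.72047425 -0.50102969  0.089     ]
 [ 0.65136056  0.1186489   0.089     ]]
```

View pics/w2z.png

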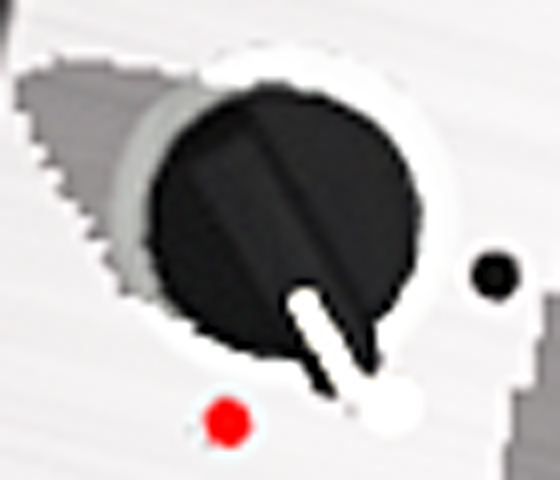

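View pics/w2.png

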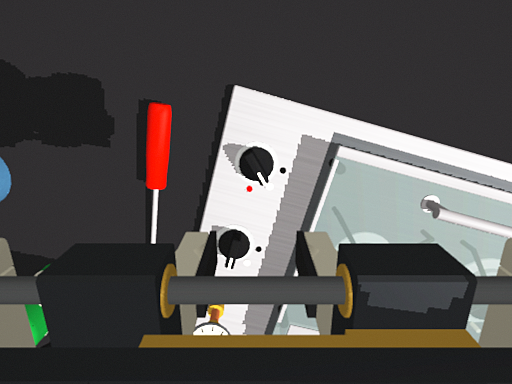

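The zoomed crop shows the pointer of the near tap aimed at the white half-open dot, and the full frame shows the far tap still off and the screwdriver undisturbed. The bar's right end is at about (430,204).

Call:
{"method": "carry_out", "body": {"targets": [[-0.0196,0.1,0,0,0,0],[-0.0196,0.1,0,0,0,0],[-0.0196,0.1,0,0,0,0],[-0.0196,0.1,0,0,0,0],[-0.0196,0.1,0,0,0,0]], "hand": 0.6}}

```text
time_s: 6.58
tcp_pos: [0.4507, 0.0367, 0.2317]
eef_rot: [-180.0, 0.0, -173.3]
contact_force: [1.4, 0.4, -0.4]
gripper_width: 0.0526
gripper_force: 0.0
```

Call:
{"method": "carry_out", "body": {"targets": [[0,0,0,0,0,-0.156],[0,0,0,0,0,-0.156],[0,0,0,0,0,-0.156],[0,0,0,0,0,-0.156],[0,0,0,0,0,-0.156]]}}

```text
time_s: 7.2
tcp_pos: [0.4508, 0.035, 0.2314]
eef_rot: [180.0, -0.0, -126.2]
contact_force: [-0.4, 0.5, -0.3]
gripper_width: 0.0527
gripper_force: 0.0
```

Call:
{"method": "carry_out", "body": {"targets": [[0,0,0,0,0,-0.156],[0,0,0,0,0,-0.156],[0,0,0,0,0,-0.156],[0,0,0,0,0,0]]}}

```text
time_s: 7.7
tcp_pos: [0.4509, 0.035, 0.2315]
eef_rot: [180.0, -0.0, -98.6]
contact_force: [0.3, -0.1, -0.2]
gripper_width: 0.0525
gripper_force: 0.0
```

```bash
python3 - <<'E'
from h import *;from plant import r
s=r.get_state();c=r.camera_info("wrist");i=r.capture("wrist")[...,::-1];print(s["time_s"],s["tcp_pos"],s["eef_rot"],s["joints"],c["eye"],c["attitude"])
cv2.imwrite("pics/w3.png",i)
a=np.radians(-8.72);Rz=np.array([[np.cos(a),-np.sin(a)],[np.sin(a),np.cos(a)]])
for y in(-.075,-.06,0,.06,.075):
    p=np.r_[[.451,.035]+Rz@[0,y],.095];print(y,proj(c,p)[0,:2])
E
```

```text
7.7 [0.45085348 0.0350265  0.2314952 ] [ 1.79992135e+02 -8.99804148e-03 -9.86099306e+01] [ 2.95404222e+01 -8.78511192e-01 -2.62711491e+01  2.45450478e-03
 -6.46191054e+01 -3.81514057e+01] [ 0.43929068 -0.04817653  0.38254173] [ 1.62143700e+02 -1.17039662e-01  1.71339711e+02]
-0.075 [256.47852648 100.31722848]
-0.06 [256.45286674 117.76757022]
0 [256.35811034 182.20826528]
0.06 [256.27432349 239.18893347]
0.075 [256.25487073 252.41811335]
```

View pics/w3.png

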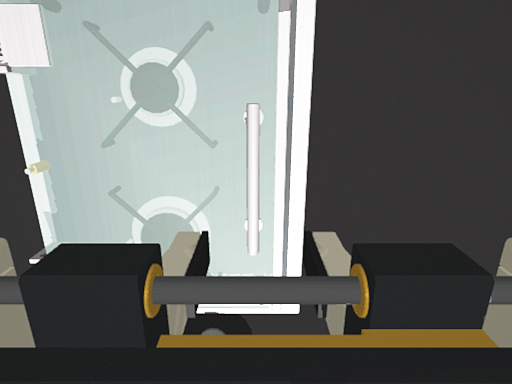

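```bash
python3 - <<'E'
from h import *;from plant import r
c=r.camera_info("wrist");i=cv2.imread("pics/w3.png");g=cv2.cvtColor(i,cv2.COLOR_BGR2HSV)
m=((g[...,1]<18)&(g[...,2]>120)).astype(np.uint8);m[:,:235]=0;m[:,268:]=0;m[:95]=0;m[262:]=0
for v in range(130,221,10):
    xs=np.nonzero(m[v])[0];print(v,xs.min(),xs.max(),end="; ")
v=np.arange(130,216);u=np.array([np.nonzero(m[k])[0][[0,-1]].mean() for k in v])
k=np.polyfit(v,u,1);print(k)
p=onz(c,[[np.polyval(k,103),103],[np.polyval(k,254),254]],.090);d=p[1]-p[0]
print(p,np.linalg.norm(d),np.degrees(np.arctan2(-d[0],d[1])),p.mean(0))
s=r.get_state();q=p.mean(0);print(shift(s,[q[0],q[1],.089-.011]))
E
```

```text
130 246 265; 140 241 263; 150 246 267; 160 235 259; 170 242 259; 180 235 261; 190 236 264; 200 235 267; 210 235 267; 220 235 265; [-3.88225860e-03  2.51838294e+02]
[[ 0.44422752 -0.03733122  0.09      ]
 [ 0.46888007  0.11281264  0.09      ]] 0.1521542822358139 -9.324360047494908 [0.45655379 0.03774071 0.09      ]
[-0.0072 -0.0106  0.3069  0.      0.      0.    ]
```

```bash
python3 - <<'E'
from h import *;from plant import r
c=r.camera_info("wrist");i=cv2.imread("pics/w3.png").astype(int)
d=i[...,2]-i[...,0]   # red minus blue: glass is greenish, bar neutral
for v in(140,175,205): print(v,d[v,240:268].tolist(),i[v,240:268,2].tolist())
for u in(252.5,253,253.5):
    q=onz(c,[[u,103],[u,254]],.090).mean(0);print(u,q)
E
```

```text
140 [-9, -9, -8, -10, -11, -11, -8, 6, 5, 2, 3, 3, 1, 1, 1, 3, 1, 4, 7, -4, -14, -11, -12, -11, -12, -11, -14, -13] [200, 201, 202, 200, 200, 204, 168, 164, 208, 233, 240, 243, 249, 251, 248, 244, 233, 219, 192, 187, 198, 200, 198, 199, 197, 200, 199, 199]
175 [-13, -11, -13, -14, -14, -15, -13, 2, 6, 3, 3, 2, 1, 1, 1, 2, 4, 5, 7, -6, -11, -8, -9, -9, -7, -8, -7, -8] [201, 205, 203, 201, 200, 203, 173, 176, 216, 234, 241, 245, 251, 253, 252, 247, 236, 221, 174, 176, 210, 205, 203, 203, 206, 205, 206, 205]
205 [-10, -9, -10, -9, -10, -10, -9, 2, 5, 2, 3, 1, 0, 1, 1, 3, 2, 4, 4, -9, -13, -12, -14, -13, -11, -11, -9, -7] [206, 208, 207, 208, 208, 210, 179, 170, 214, 234, 240, 247, 253, 254, 253, 247, 236, 218, 169, 179, 210, 207, 203, 206, 209, 210, 211, 211]
252.5 [0.45523244 0.03794723 0.09      ]
253 [0.45475266 0.03802217 0.09      ]
253.5 [0.45427288 0.0380971  0.09      ]
```

Call:
{"method": "carry_out", "body": {"targets": [[-0.0072,-0.0074,0.06,0,0,0],[0,0,0.08,0,0,0],[0,0,0.08,0,0,0],[0,0,0.05,0,0,0],[0,0,0.037,0,0,0]]}}

```text
time_s: 8.38
tcp_pos: [0.4547, 0.0378, 0.0768]
eef_rot: [179.9, -0.1, -98.8]
contact_force: [0.5, 0.5, -0.0]
gripper_width: 0.0521
gripper_force: 0.0
```

Call:
{"method": "carry_out", "body": {"targets": [[0,0,0,0,0,0],[0,0,0,0,0,0],[0,0,0,0,0,0],[0,0,0,0,0,0],[0,0,0,0,0,0]], "hand": 0, "squeeze": 15}}

```text
time_s: 9.0
tcp_pos: [0.4546, 0.0383, 0.0783]
eef_rot: [180.0, 0.0, -98.8]
contact_force: [-3.7, 1.4, 3.0]
gripper_width: 0.0113
gripper_force: 15.0
```

```bash
python3 - <<'E'
from plant import r
s=r.get_state();print(s["tcp_pos"],s["eef_rot"],s["joints"],s["contact_force"],s["moment"],s["gripper_width"],s["gripper_force"])
E
```

```text
[0.45464627 0.03825541 0.0782798 ] [ 1.79976063e+02  3.11605050e-02 -9.87514626e+01] [ 29.63323207   9.81101909 -37.93610125  -0.05843105 -42.25230895
 -38.34143817] [-3.68035334  1.36336438  3.01640084] [ 0.65881489  1.5892806  -0.02356783] 0.011293481232810963 15.001283884048462
```

```bash
cat > arc.py <<'E'
from h import *
D=np.radians
def pose(phi):   # hob-plane: x to hinge, z up, relative to hinge; tool tilt 2/7 phi
    x,z=-.25,.041;f=D(phi);a=f*2/7
    b=np.array([x*np.cos(f)+z*np.sin(f),-x*np.sin(f)+z*np.cos(f)])
    tz=np.array([-np.sin(a),-np.cos(a)]);return b+.011*tz,a
def rows(p0,p1,n):
    s=np.linspace(0,1,n+1);s=(s+ (s-np.sin(2*np.pi*s)/(2*np.pi)))/2 # gentle ends
    ph=p0+(p1-p0)*s;P,A=pose(p0);out=[]
    for f in ph[1:]:
        Q,B=pose(f);d=(Q-P)/.5
        ty=np.array([-np.cos(A),np.sin(A)]);tz=np.array([-np.sin(A),-np.cos(A)])
        y,z=np.round([d@ty,d@tz],4);t=np.round(-np.degrees(B-A)/60,4)
        P=P+.5*(y*ty+z*tz);A=A+D(-t*60);out.append([0,y,z,t,0,0])
    return out
E
python3 - <<'E'
from arc import *
L=rows(0,70,40)
for k in range(0,40,5): print([[float(v)+0 for v in a] for a in L[k:k+5]])
P,A=pose(70);print(P,np.degrees(A))
E
```

```text
[[0.0, -0.0012, -0.0077, -0.0042, 0.0, 0.0], [0.0, -0.0014, -0.0078, -0.0043, 0.0, 0.0], [0.0, -0.0015, -0.0082, -0.0045, 0.0, 0.0], [0.0, -0.0017, -0.0087, -0.0047, 0.0, 0.0], [0.0, -0.0019, -0.0093, -0.0052, 0.0, 0.0]]
[[0.0, -0.0023, -0.0102, -0.0056, 0.0, 0.0], [0.0, -0.0027, -0.0111, -0.0062, 0.0, 0.0], [0.0, -0.0031, -0.0121, -0.0067, 0.0, 0.0], [0.0, -0.0037, -0.0131, -0.0074, 0.0, 0.0], [0.0, -0.0042, -0.0142, -0.008, 0.0, 0.0]]
[[0.0, -0.005, -0.0152, -0.0087, 0.0, 0.0], [0.0, -0.0057, -0.0162, -0.0093, 0.0, 0.0], [0.0, -0.0066, -0.0172, -0.0099, 0.0, 0.0], [0.0, -0.0074, -0.0179, -0.0105, 0.0, 0.0], [0.0, -0.0083, -0.0186, -0.011, 0.0, 0.0]]
[[0.0, -0.0093, -0.0192, -0.0115, 0.0, 0.0], [0.0, -0.0101, -0.0194, -0.0119, 0.0, 0.0], [0.0, -0.0111, -0.0196, -0.0122, 0.0, 0.0], [0.0, -0.0118, -0.0195, -0.0124, 0.0, 0.0], [0.0, -0.0126, -0.0193, -0.0125, 0.0, 0.0]]
[[0.0, -0.0133, -0.0188, -0.0124, 0.0, 0.0], [0.0, -0.0137, -0.0183, -0.0124, 0.0, 0.0], [0.0, -0.014, -0.0175, -0.0122, 0.0, 0.0], [0.0, -0.0142, -0.0166, -0.0119, 0.0, 0.0], [0.0, -0.0143, -0.0156, -0.0115, 0.0, 0.0]]
[[0.0, -0.0141, -0.0146, -0.011, 0.0, 0.0], [0.0, -0.0139, -0.0136, -0.0105, 0.0, 0.0], [0.0, -0.0133, -0.0124, -0.01, 0.0, 0.0], [0.0, -0.0129, -0.0113, -0.0093, 0.0, 0.0], [0.0, -0.0122, -0.0103, -0.0086, 0.0, 0.0]]
[[0.0, -0.0115, -0.0092, -0.008, 0.0, 0.0], [0.0, -0.0107, -0.0083, -0.0074, 0.0, 0.0], [0.0, -0.0099, -0.0074, -0.0067, 0.0, 0.0], [0.0, -0.0092, -0.0066, -0.0062, 0.0, 0.0], [0.0, -0.0085, -0.0059, -0.0056, 0.0, 0.0]]
[[0.0, -0.0079, -0.0053, -0.0052, 0.0, 0.0], [0.0, -0.0073, -0.0048, -0.0048, 0.0, 0.0], [0.0, -0.007, -0.0044, -0.0045, 0.0, 0.0], [0.0, -0.0067, -0.0042, -0.0042, 0.0, 0.0], [0.0, -0.0066, -0.004, -0.0042, 0.0, 0.0]]
[-0.05073986  0.23860936] 20.0
```

Call:
{"method": "carry_out", "body": {"targets": [[0,-0.0012,-0.0077,-0.0042,0,0],[0,-0.0014,-0.0078,-0.0043,0,0],[0,-0.0015,-0.0082,-0.0045,0,0],[0,-0.0017,-0.0087,-0.0047,0,0],[0,-0.0019,-0.0093,-0.0052,0,0]]}}

```text
time_s: 9.62
tcp_pos: [0.4585, 0.0376, 0.0989]
eef_rot: [178.5, 0.0, -98.7]
contact_force: [-2.1, 4.4, -2.9]
gripper_width: 0.0114
gripper_force: 15.0
```

Call:
{"method": "carry_out", "body": {"targets": [[0,-0.0023,-0.0102,-0.0056,0,0],[0,-0.0027,-0.0111,-0.0062,0,0],[0,-0.0031,-0.0121,-0.0067,0,0],[0,-0.0037,-0.0131,-0.0074,0,0],[0,-0.0042,-0.0142,-0.008,0,0]]}}

```text
time_s: 10.25
tcp_pos: [0.4673, 0.0363, 0.1289]
eef_rot: [176.5, 0.0, -98.7]
contact_force: [-2.7, 4.0, -2.0]
gripper_width: 0.0113
gripper_force: 15.0
```

```bash
python3 - <<'E'
from plant import r
s=r.get_state();print(s["tcp_pos"],s["eef_rot"],s["joints"],s["contact_force"],s["moment"],s["gripper_width"],s["gripper_force"])
E
```

```text
[0.46729599 0.03627601 0.12886034] [ 1.76461979e+02  3.90664346e-03 -9.87356981e+01] [ 26.80082379   9.00116105 -29.43027464  -2.52986498 -54.47300915
 -34.01397682] [-2.70262742  3.98419475 -2.04003925] [ 1.56081994  1.15467094 -0.09948786] 0.011278614506413836 15.00262051820755
```

Forces stay at a few newtons and the lid is following the arc, so I continue raising it.

Call:
{"method": "carry_out", "body": {"targets": [[0,-0.005,-0.0152,-0.0087,0,0],[0,-0.0057,-0.0162,-0.0093,0,0],[0,-0.0066,-0.0172,-0.0099,0,0],[0,-0.0074,-0.0179,-0.0105,0,0],[0,-0.0083,-0.0186,-0.011,0,0]]}}

```text
time_s: 10.88
tcp_pos: [0.4863, 0.0333, 0.17]
eef_rot: [173.4, 0.0, -98.7]
contact_force: [-5.8, 5.1, 0.1]
gripper_width: 0.0113
gripper_force: 15.0
```

Call:
{"method": "carry_out", "body": {"targets": [[0,-0.0093,-0.0192,-0.0115,0,0],[0,-0.0101,-0.0194,-0.0119,0,0],[0,-0.0111,-0.0196,-0.0122,0,0],[0,-0.0118,-0.0195,-0.0124,0,0],[0,-0.0126,-0.0193,-0.0125,0,0]]}}

```text
time_s: 11.5
tcp_pos: [0.519, 0.0283, 0.2149]
eef_rot: [169.7, 0.0, -98.7]
contact_force: [-9.1, 6.1, 6.4]
gripper_width: 0.0114
gripper_force: 15.0
```

Call:
{"method": "carry_out", "body": {"targets": [[0,-0.0133,-0.0188,-0.0124,0,0],[0,-0.0137,-0.0183,-0.0124,0,0],[0,-0.014,-0.0175,-0.0122,0,0],[0,-0.0142,-0.0166,-0.0119,0,0],[0,-0.0143,-0.0156,-0.0115,0,0]]}}

```text
time_s: 12.12
tcp_pos: [0.5615, 0.0217, 0.2521]
eef_rot: [166.2, 0.0, -98.7]
contact_force: [-10.7, 6.6, 14.2]
gripper_width: 0.0116
gripper_force: 15.0
```

```bash
python3 - <<'E'
from arc import *;from plant import r
s=r.get_state();print(s["time_s"],s["tcp_pos"],s["eef_rot"],s["joints"],s["contact_force"],s["moment"],s["gripper_width"])
b=s["tcp_pos"]-.011*rot(s["eef_rot"])[:,2]-[.7019,.0003,.048];e=np.array([.9884,-.1516,0])
x,z=b@e,b[2];print("lid",np.degrees(np.arctan2(z,-x)-np.arctan2(.041,.25)),np.hypot(x,z))
E
```

```text
12.125 [0.56152557 0.02169284 0.25210341] [ 1.66174057e+02  8.25056778e-03 -9.86550356e+01] [ 17.82344474  17.88095417   0.26031024  -6.14875127 -84.82875685
 -25.25422788] [-10.70216039   6.56902065  14.15210507] [ 2.26826244  4.38691445 -0.40526294] 0.011627994314813076
lid 47.709328899671284 0.2560348682512696
```

The radial load is about 18 N, so my arc is roughly 1 mm too tight. I'm adding about 1.2 mm outward over the next rows.

Call:
{"method": "carry_out", "body": {"targets": [[-0.0003,-0.0135,-0.0152,-0.011,0,0],[-0.0003,-0.0133,-0.0142,-0.0105,0,0],[0,-0.0127,-0.013,-0.01,0,0],[0,-0.0129,-0.0113,-0.0093,0,0],[0,-0.0122,-0.0103,-0.0086,0,0]]}}

```text
time_s: 12.75
tcp_pos: [0.6019, 0.0154, 0.2746]
eef_rot: [163.4, -0.0, -98.7]
contact_force: [-5.0, 2.9, 8.4]
gripper_width: 0.0113
gripper_force: 15.0
```

```bash
cat > st.py <<'E'
from arc import *;from plant import r
s=r.get_state();print(s["time_s"],s["tcp_pos"],s["eef_rot"],s["contact_force"],s["moment"],s["gripper_width"])
b=s["tcp_pos"]-.011*rot(s["eef_rot"])[:,2]-[.7019,.0003,.048];e=np.array([.9884,-.1516,0])
x,z=b@e,b[2];F=s["contact_force"];f=F@e;h=np.hypot(x,z)
print("lid",np.degrees(np.arctan2(z,-x)-np.arctan2(.041,.25)),h,"rad",(f*x+F[2]*z)/h,"tan",(f*z-F[2]*x)/h,"lat",F@[.1516,.9884,0])
E
python3 st.py
```

```text
12.75 [0.60191706 0.01538223 0.27455906] [ 1.63386603e+02 -2.06788082e-02 -9.86761111e+01] [-4.9719147   2.92445204  8.37213084] [ 0.90884702  1.7519688  -0.15288371] 0.011260093993480068
lid 58.23701082754724 0.25654128510713453 rad 9.783554292330935 tan -1.7545321562223666 lat 2.136786122895346
```

Call:
{"method": "carry_out", "body": {"targets": [[0,-0.0112,-0.0098,-0.008,0,0],[0,-0.0104,-0.0089,-0.0074,0,0],[0,-0.0099,-0.0074,-0.0067,0,0],[0,-0.0092,-0.0066,-0.0062,0,0],[0,-0.0085,-0.0059,-0.0056,0,0]]}}

```text
time_s: 13.38
tcp_pos: [0.6314, 0.0108, 0.2848]
eef_rot: [161.4, -0.0, -98.7]
contact_force: [-1.1, 1.9, 4.9]
gripper_width: 0.0112
gripper_force: 15.0
```

Call:
{"method": "carry_out", "body": {"targets": [[0,-0.0079,-0.0053,-0.0052,0,0],[0,-0.0073,-0.0048,-0.0048,0,0],[0,-0.007,-0.0044,-0.0045,0,0],[0,-0.0067,-0.0042,-0.0042,0,0],[0,-0.0066,-0.004,-0.0042,0,0]]}}

```text
time_s: 14.0
tcp_pos: [0.6518, 0.0077, 0.2895]
eef_rot: [160.0, -0.0, -98.7]
contact_force: [-0.7, -0.1, 5.3]
gripper_width: 0.0114
gripper_force: 15.0
```

```bash
python3 st.py; python3 - <<'E'
from h import *;from plant import r
i=r.capture("side")[...,::-1];z=cv2.resize(i[100:300,150:400],None,fx=3,fy=3,interpolation=cv2.INTER_CUBIC);cv2.imwrite("pics/s70.png",z)
E
```

```text
14.0 [0.65175193 0.00771197 0.28950059] [ 1.60047907e+02 -2.91211018e-02 -9.87082325e+01] [-0.73609967 -0.08434228  5.26676284] [ 0.17072748 -0.01626564 -0.00140005] 0.011441192371280016
lid 70.12906172411009 0.2561768973871934 rad 5.308567894756998 tan 0.2622983754225405 lat -0.1949566164863186
```

View pics/s70.png

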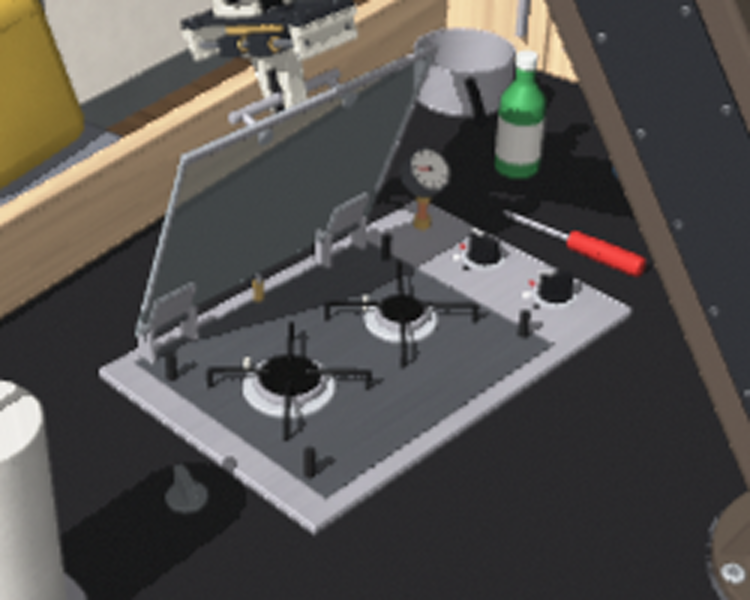

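The crop shows the lid raised to about 70° with the bar still held. Its free left corner is at crop (183,157). Both taps, the gauge and the screwdriver look undisturbed.

```bash
cat >> h.py <<'E'
def lidang(c,uv,yh,rad=.285):
    "angle of lid corner uv at hob y = yh, ray onto that vertical plane"
    a=np.radians(-8.72);ex=np.array([np.cos(a),np.sin(a),0]);ey=np.array([-np.sin(a),np.cos(a),0])
    o=np.array([.5514,-.0233,.048]);d=ray(c,uv)[0];e=c["eye"]-o
    p=e+d*((yh-e@ey)/(d@ey));x=p@ex-.1454;return x,p[2],np.degrees(np.arctan2(p[2],-x)),np.hypot(x,p[2])
E
python3 - <<'E'
from h import *;from plant import r
c=r.camera_info("side")
print(lidang(c,[150+182/3,100+156/3],.225))
from arc import *
for a in rows(70,52,15): print([float(v)+0 for v in a])
E
```

```text
(np.float64(-0.09440044090577523), np.float64(0.26502969031445167), np.float64(70.39470231787752), np.float64(0.2813399722602157))
[0.0, 0.0046, 0.0028, 0.0029, 0.0, 0.0]
[0.0, 0.0053, 0.0033, 0.0035, 0.0, 0.0]
[0.0, 0.0067, 0.0043, 0.0043, 0.0, 0.0]
[0.0, 0.0083, 0.0054, 0.0054, 0.0, 0.0]
[0.0, 0.0101, 0.0068, 0.0066, 0.0, 0.0]
[0.0, 0.0114, 0.0081, 0.0076, 0.0, 0.0]
[0.0, 0.0122, 0.0091, 0.0083, 0.0, 0.0]
[0.0, 0.0125, 0.0096, 0.0085, 0.0, 0.0]
[0.0, 0.0118, 0.0097, 0.0083, 0.0, 0.0]
[0.0, 0.0107, 0.009, 0.0076, 0.0, 0.0]
[0.0, 0.0091, 0.008, 0.0066, 0.0, 0.0]
[0.0, 0.0074, 0.0067, 0.0055, 0.0, 0.0]
[0.0, 0.0058, 0.0054, 0.0043, 0.0, 0.0]
[0.0, 0.0046, 0.0043, 0.0034, 0.0, 0.0]
[0.0, 0.0039, 0.0038, 0.0029, 0.0, 0.0]
```

The camera gives a lid angle of 70.4°, so it is past the balance point. Now I ease it back to 52°.

Call:
{"method": "carry_out", "body": {"targets": [[0,0.0046,0.0028,0.0029,0,0],[0,0.0053,0.0033,0.0035,0,0],[0,0.0067,0.0043,0.0043,0,0],[0,0.0083,0.0054,0.0054,0,0],[0,0.0101,0.0068,0.0066,0,0]]}}

```text
time_s: 14.68
tcp_pos: [0.6319, 0.0108, 0.2845]
eef_rot: [161.5, -0.0, -98.7]
contact_force: [-0.3, 0.3, 4.6]
gripper_width: 0.0118
gripper_force: 15.0
```

Call:
{"method": "carry_out", "body": {"targets": [[0,0.0114,0.0081,0.0076,0,0],[0,0.0122,0.0091,0.0083,0,0],[0,0.0125,0.0096,0.0085,0,0],[0,0.0118,0.0097,0.0083,0,0],[0,0.0107,0.009,0.0076,0,0]]}}

```text
time_s: 15.3
tcp_pos: [0.5962, 0.0163, 0.2706]
eef_rot: [163.8, -0.0, -98.7]
contact_force: [-1.5, -2.2, 2.8]
gripper_width: 0.0115
gripper_force: 15.0
```

Call:
{"method": "carry_out", "body": {"targets": [[0,0.0091,0.008,0.0066,0,0],[0,0.0074,0.0067,0.0055,0,0],[0,0.0058,0.0054,0.0043,0,0],[0,0.0046,0.0043,0.0034,0,0],[0,0.0039,0.0038,0.0029,0,0]]}}

```text
time_s: 15.92
tcp_pos: [0.5782, 0.0192, 0.2611]
eef_rot: [165.1, -0.0, -98.7]
contact_force: [-1.2, -5.3, 2.4]
gripper_width: 0.0117
gripper_force: 15.0
```

Call:
{"method": "carry_out", "body": {"targets": [[0,0,0,0,0,0],[0,0,0,0,0,0]]}}

```text
time_s: 16.18
tcp_pos: [0.5782, 0.0192, 0.2611]
eef_rot: [165.1, -0.0, -98.7]
contact_force: [-2.0, -4.1, 1.5]
gripper_width: 0.0116
gripper_force: 15.0
```

```bash
python3 st.py; python3 - <<'E'
from h import *;from plant import r
i=r.capture("side")[...,::-1];z=cv2.resize(i[100:300,150:400],None,fx=3,fy=3,interpolation=cv2.INTER_CUBIC);cv2.imwrite("pics/s52.png",z)
E
```

```text
16.175 [0.57818798 0.01922963 0.26106639] [ 1.65102217e+02 -3.25317480e-02 -9.87224908e+01] [-1.99277713 -4.06431898  1.49545959] [-1.67884062  0.13091454  0.45076357] 0.011646427058873655
lid 52.01627880907341 0.2549550199793673 rad 1.9614791523210666 tan -0.47009431891476977 lat -4.31927789837145
```

View pics/s52.png

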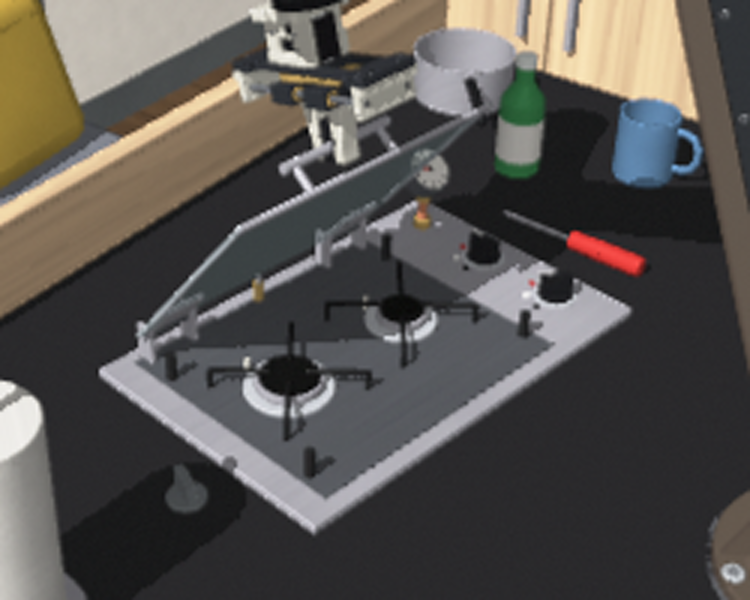

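The crop shows the lid held part open with its free left corner at about (239,229). The bar is between the fingers and everything else is in place.

```bash
python3 - <<'E'
from h import *;from plant import r
c=r.camera_info("side");a=lidang(c,[150+238/3,100+228/3],.225);print(a)
if abs(a[2]-52)<2: print(r.close_job())
E
```

```text
(np.float64(-0.17210273608513924), np.float64(0.2207750173131513), np.float64(52.06219494889643), np.float64(0.27993027710059043))
the job is handed in; nothing more can be done
None
```

The job is handed in: the near tap is at its half-open mark, and the lid went up to about 70° and is now held by its bar at about 52°, with the far tap and everything else in view undisturbed.

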